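Make the portable radio station ready and send a test dash

ROBOT

A 6-joint arm with a two-finger parallel gripper is mounted at the origin on the work surface. World frame = base frame: x ahead of the robot, y to its left, z up, the work surface at z = 0. Lengths are in mm, angles in rad, forces in N, time in s.
With the tool pointing down it reaches from about 325 to 875 mm from the base axis. Payload 4.4 kg.
Tool frame: the origin (TCP) lies at the centre of the arm's flange, where the gripper is bolted on; the fingertips stand ahead of it and the grasp point (between the pads) lies 155 mm ahead of it (bot.nose_length is the z of the fingertips in the tool frame, in mm); z points along the fingers, y is the line along which they close (so a half turn about z gives the same grasp; the last joint's range is limited). The gripper opens to 85 mm and grips with 20 to 120 N. Pads are 22 mm wide; open, the fingers measure 114 mm over their backs; the gripper's body (76 mm by 85 mm) begins 54 mm behind the grasp point. The pads swing forward as they close: fully open they stand 13 mm farther back than shut.
Start: joints at [-1.492, 0.207, 1.542, -0, 1.393, -0.15], TCP at [130.962, -559.891, 404.682] pointing down, gripper open.
Joint ranges: [-2.73, 2.73], [-0.86, 2.22], [0.23, 2.46], [-1.11, 4.25], [0.08, 2.63], [-2.82, 2.82]. Speed limits (rad/s): [2.79, 2.79, 3.14, 3.14, 3.14, 3.14].

INTERFACE

Orientations are given as [roll, pitch, yaw] about the fixed x, y, z axes, in that order (R = Rz(yaw) Ry(pitch) Rx(roll)).
In Python, from workcell import bot gives the robot as it stands. The module is installed in compiled form; this text tells all that it offers.
- The arm moves only by the tool move_arm, never from a script. Its argument "rows" is a list of rows, each a list of 4 numbers: the shift along the world's x, y, z in m, then the turn about the world's z in rad. A call has 1 to 12 rows; each row is the pose to reach, as a shift and turn from the pose commanded when the call began; what a row does not reach only later rows make up. A row lasts 1/10 s, in which the tool goes at most 50 mm and 8.59 degrees, less where a joint would pass 70% of its speed; a pose out of reach is approached as far as the arm can. A call with a gripper value outside its range is refused whole. "gripper" is the finger opening in m, from 0 to 0.0854, set as the call begins (left out, the last holds). The fingers move at their own pace and stop on an object; "newtons" is the grip in N (left out, the last holds). Time passes only in rows, so rows that repeat a pose let the fingers close. It gives the time, the measured TCP pose, the force, the opening and the grip force at its end, in the units of the state.
- bot.state(): the state, without advancing time (a new reading comes with each control period).
- bot.snapshot(name): name is "side" or "top" or "wrist"; returns the picture (384x512x3 uint8, blue, green, red); there is no depth.
- bot.camera_params(name): a dict with "vertical_fov" (degrees; the focal length in pixels is half the picture's height over the tangent of half this angle, whatever the lens; pixels are square), "cx", "cy" (the principal point, pixels), "extrinsics" (4x4, takes a point from world to camera coordinates). Camera axes: x right, y down, z forward; pixel columns grow to the right and rows downward; lengths in mm; the calibration is good to about 2 mm. A picture is of the moment at which its call begins: read the wrist's pose just before it. camera_params takes no time and is no camera call; for the wrist camera it gives the pose at the moment of the call.
- bot.close_job(): hands the job in; it is judged then, once.
The state is a dict: "clock": time; "qpos": joint angles; "dq": joint speeds; "joint_torque": joint torques, N m; "eef_pos": TCP position; "tool_rot": TCP orientation; "wrist_force": force on the tool from outside, world axes, zero at the start; "torque": the same for the moment, N m; "opening": finger opening in mm; "grasp_force": force on a finger pad.
Only numpy, scipy, OpenCV 4.12 (cv2) and the standard library are available. Lean on these libraries where they do the work, as an engineer would, in place of code of your own. Each camera call takes 0.05 s, during which the arm holds its last target. There are 200 camera calls.

TASK

Get the portable station on the air: open the case's lid all the way until it rests back on its stop, lift the handheld transceiver out and lay it flat on the cork mat, and lay every battery pack from the desk on the floor of the battery bay, none standing on end or on top of another. Then send a test dash: press the key's knob fully down to its stop, keep it there for a good second and let it come up again, leaving the lid open and everything where you put it. Do not disturb the mug, the jar or the tweezers.

Things in the scene. Friction and masses are not known exactly. Their poses are not given: they have to be found in the camera images.
- lid (a joint): the lid's hinge angle, rad: 0 shut, growing as it opens; its stop is at 1.90, where it leans back past upright. Moved by hand it weighs about 1.3 N at the handle; let go below about 1.57 it falls shut, beyond that it falls back onto the stop
- lid_handle (a point): middle of the lid's handle: a level round steel bar, 10 mm thick and 110 mm long, running along the case's y, 36 mm out from the lid's front edge in the lid's own plane (bar free on all sides; 31 mm clear between bar and case). 232 mm from the hinge axis
- lid_hinge (a point): middle of the lid's hinge axis (runs along the case's y) on the case's far rim, 75 mm above the desk, in mid-thickness of the lid. Does not move with the lid
- case: aluminium station case, fixed to the desk, 196 (x) by 316 (y) by 66 mm high without its lid, walls 8 mm, floor 6 mm; the flat lid is 16 mm thick (top at 83 mm). Origin at the centre of its underside, x from the front (handle side) to the hinge side, z up. Inside, the front part is the battery bay, the rear 53 mm (x) is a fixed radio panel 58 mm high
- bay (a point): centre of the battery bay's floor, 6 mm above the desk; axes as the case. The bay is 127 mm (x) by 300 mm (y), walls up to 60 mm above this floor on three sides and the radio panel 52 mm above it on the hinge side
- handheld: black handheld transceiver lying on its back, body 115 (x) by 52 (y) by 32 mm (z), with a stub antenna (12 mm thick, 60 mm long) and a small knob on its +x end; 0.22 kg. Origin at the centre of the body's underside. At the start it lies in the battery bay under the shut lid, its length about along the case's y
- handheld_center (a point): centre of the handheld's body, 16 mm above its origin; axes as handheld
- mat: cork mat fixed to the desk, 130 (x) by 200 (y) by 4 mm. Origin at the centre of its underside
- key_lever (a joint): angle of the straight key's spring lever, rad: 0 up, stop fully down at 0.12 (about 9 mm at the knob). The spring takes about 3.5 N to start and 8 N fully down, and lifts the lever when let go
- key_knob (a point): top centre of the straight key's round black knob, 36 mm across, its flat top 54 mm above the desk with the lever up; it moves with the lever. Pressed straight down
- key: straight key: chromed base and lever on a dark wood foot 130 (x) by 75 (y) mm, fixed to the desk. Origin at the centre of its underside; lever along x, pivot at x +20 mm and 37 mm high, knob at x -52 mm
- mug: white ceramic mug, 80 mm across, 95 mm high, handle at its +y, two red screwdrivers in it reach about 180 mm. Loose bystander; origin at the centre of its foot
- jar: glass jar of aluminium connectors with a steel twist cap, 72 mm across, 98 mm high. Loose bystander; origin at the centre of its foot
- tweezers: stainless tweezers, 120 mm long (x), lying flat, 9 mm high. Loose bystander; origin at the centre of the underside
- pack0: black plastic battery pack (absent in some starts), 64 (x) by 36 (y) by 28 mm (z), 0.16 kg, lying on the desk. Origin at the centre of its underside
- pack0_center (a point): centre of pack0, 14 mm above its origin; axes as the pack
- pack1: black plastic battery pack (absent in some starts), 64 (x) by 36 (y) by 28 mm (z), 0.16 kg, lying on the desk. Origin at the centre of its underside
- pack1_center (a point): centre of pack1, 14 mm above its origin; axes as the pack
- pack2: black plastic battery pack (absent in some starts), 64 (x) by 36 (y) by 28 mm (z), 0.16 kg, lying on the desk. Origin at the centre of its underside
- pack2_center (a point): centre of pack2, 14 mm above its origin; axes as the pack
- pack3: black plastic battery pack (absent in some starts), 64 (x) by 36 (y) by 28 mm (z), 0.16 kg, lying on the desk. Origin at the centre of its underside
- pack3_center (a point): centre of pack3, 14 mm above its origin; axes as the pack
There are look-alikes about, which are no part of the job. Leave any white or yellow look-alike of the pack2 alone.

How it is judged:
By the outcome, as a careful person would: the job done as asked, in the order asked, and still so for the second after the job is handed in, with the robot touching nothing.
Of pack0, pack1, pack2, pack3 only 2 to 4 are there at a start; the rules pass over those that are not, and their reading is None.
At some moment in a run one of pack0, pack1, pack2, pack3 may be knocked a few centimetres aside while the robot is not near it.
Once in a run the grip may slacken for a moment while it holds something.
It also fails if it takes over 210 s, if anything falls off the work surface, if the arm or the gripper's body presses on something with over 40 N, if the wrist force passes 120 N, or if a joint passes its speed limit or range.

## Working session

There is one attempt and no reset: what is moved stays moved. The work goes in short steps, Python scripts to look and compute and a tool call to move; the robot and the scene stay as the last step left them, time stands still between calls to the robot, and variables do not carry over. Pictures are saved under pics/ and viewed, at most 14 in all, crops included, and the job is handed in when it is done.

Besides the shell and the picture viewer there is one more tool, called after "Emit:" as name(argument=value, ...), one argument or row to a line, values as JSON. move_arm: Moves the arm, as the interface text tells. Its arguments: {"type":"object","properties":{"rows":{"type":"array"},"gripper":{"type":"number"},"newtons":{"type":"number"}},"required":["rows"]}

```bash
mkdir -p pics; python3 - <<'E'
from workcell import bot
import cv2,numpy as np
print(bot.state(), bot.nose_length)
for n in("side","top"):
    im=bot.snapshot(n); cv2.imwrite(f"pics/{n}0.png",im)
    p=bot.camera_params(n); print(n,p)
    np.save(f"pics/{n}0.npy",im)
a=cv2.imread("pics/side0.png");b=cv2.imread("pics/top0.png")
E
```

```text
{'clock': 0.0, 'qpos': array([-1.49149290e+00,  2.07434446e-01,  1.54297471e+00,  2.65104674e-05,
        1.39350656e+00, -1.50503645e-01]), 'dq': array([ 1.42729062e-04,  4.45790737e-05, -1.26032593e-03, -1.68927931e-04,
        7.88775030e-04, -2.28623163e-04]), 'joint_torque': array([ 1.14287937e-03, -3.83025420e+01, -2.91594958e+01, -5.44516888e-05,
        1.06436567e-02,  2.71101520e-06]), 'eef_pos': array([ 130.94008466, -559.51341982,  403.50725782]), 'tool_rot': array([-3.13929977e+00, -3.74098956e-04,  2.29801934e-01]), 'wrist_force': array([-0.38798298, -1.05699255,  0.35237089]), 'torque': array([0.00271147, 0.00503408, 0.02622369]), 'grasp_force': 0.0, 'opening': 85.6398891631671} 173.4
side {'vertical_fov': 42.025077634366895, 'cx': 246.3102041097735, 'cy': 194.4742659820031, 'extrinsics': array([[-9.89422860e-01, -1.44743418e-01,  9.57844340e-03,
         4.55095749e+02],
       [-1.17753044e-01,  7.62853162e-01, -6.35758818e-01,
         6.02141061e+01],
       [ 8.47149582e-02, -6.30162199e-01, -7.71828335e-01,
         1.48515706e+03],
       [ 0.00000000e+00,  0.00000000e+00,  0.00000000e+00,
         1.00000000e+00]])}
top {'vertical_fov': 57.07349405954533, 'cx': 260.50107455219484, 'cy': 190.78938352506722, 'extrinsics': array([[ 1.25983299e-02, -9.99664891e-01, -2.26138795e-02,
         7.46281513e+01],
       [-9.93346055e-01, -9.92312193e-03, -1.14739477e-01,
         4.59503334e+02],
       [ 1.14476626e-01,  2.39089338e-02, -9.93138190e-01,
         9.57858807e+02],
       [ 0.00000000e+00,  0.00000000e+00,  0.00000000e+00,
         1.00000000e+00]])}
```

View pics/top0.png

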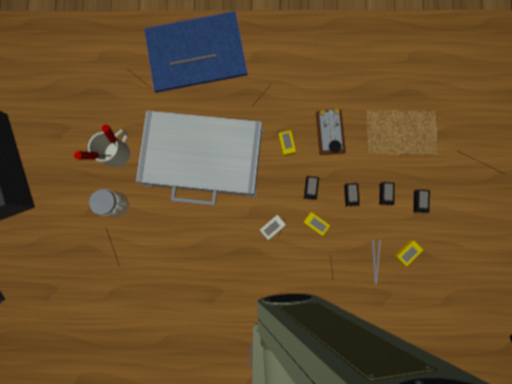

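View pics/side0.png

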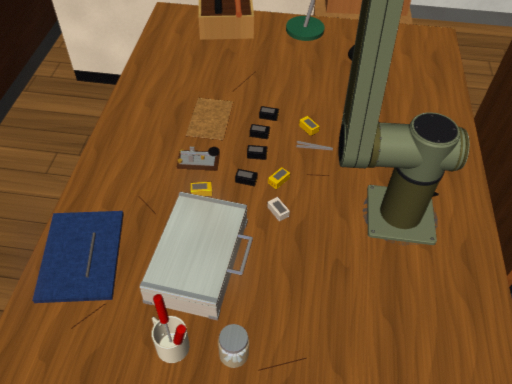

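The top view shows the case at about (200,153) and its handle at (194,201). There are four black packs at (312,187), (352,194), (387,192) and (422,200). The key is at (331,132) with its knob at (335,146), the mat at (402,132) and the tweezers at (376,260). The mug and jar stand left of the case.

```bash
cat > h.py <<'E'
import cv2,numpy as np
def ray(p,uv):
    E=p["extrinsics"];f=192/np.tan(np.radians(p["vertical_fov"])/2)
    R=E[:3,:3];c=-R.T@E[:3,3]
    d=R.T@np.array([(uv[0]-p["cx"])/f,(uv[1]-p["cy"])/f,1.]);return c,d
def onz(p,uv,z):
    c,d=ray(p,uv);return c+d*(z-c[2])/d[2]
def tri(p,a,q,b):
    c1,d1=ray(p,a);c2,d2=ray(q,b)
    t=np.linalg.lstsq(np.c_[d1,-d2],c2-c1,rcond=None)[0]
    x,y=c1+d1*t[0],c2+d2*t[1];return (x+y)/2,np.linalg.norm(x-y)
def proj(p,X):
    E=p["extrinsics"];f=192/np.tan(np.radians(p["vertical_fov"])/2)
    v=E[:3,:3]@np.asarray(X,float)+E[:3,3];return f*v[0]/v[2]+p["cx"],f*v[1]/v[2]+p["cy"]
def rect(p,cnt,z):
    P=np.array([onz(p,q,z)[:2] for q in cnt.reshape(-1,2)],np.float32)
    (c,s,a)=cv2.minAreaRect(P)
    if s[0]<s[1]: s=(s[1],s[0]);a+=90
    return np.round(c,1),np.round(s,1),round((a+90)%180-90,1)
E
python3 - <<'E'
from h import *
from workcell import bot
t=bot.camera_params("top");s=bot.camera_params("side")
im=np.load("pics/top0.npy");hsv=cv2.cvtColor(im,cv2.COLOR_BGR2HSV)
m=(im.max(2)<55).astype(np.uint8); m[:, :270]=0; m[215:]=0;m[:170]=0
m=cv2.morphologyEx(m,cv2.MORPH_CLOSE,np.ones((7,7)))
for c in cv2.findContours(m,0,2)[0]:
    if cv2.contourArea(c)>80: print("pack",rect(t,c,28),cv2.boundingRect(c))
for n,uv in dict(c1=(148,112),c2=(261,122),c3=(253,194),c4=(138,184)).items(): print(n,onz(t,uv,83).round())
print("handle",onz(t,(174,201),75),onz(t,(215,204),75))
print("knob top/tri",onz(t,(335,146),54), tri(t,(335,146),s,(214,151)))
for uv in[(367,110),(437,111),(437,155),(367,154)]: print("mat",onz(t,uv,4).round())
for uv in[(318,110),(341,109),(345,153),(321,154)]: print("foot",onz(t,uv,20).round())
E
python3 - <<'E'
import cv2
a=cv2.imread('pics/top0.png')
cv2.imwrite('pics/topz.png',cv2.resize(a[95:295,70:450],(798,420),interpolation=2))
E
```

```text
pack (array([ 434.8, -362. ]), array([59.5, 41. ]), -5.5) (414, 190, 16, 23)
pack (array([ 455.9, -268.5]), array([60.9, 35.7]), -1.7) (380, 182, 14, 23)
c1 [665. 387.  83.]
c2 [639.  79.  83.]
c3 [444.  98.  83.]
c4 [467. 404.  83.]
handle [423.49346859 308.4726      75.        ] [416.68290083 198.84757917  75.        ]
knob top/tri [ 581.16972846 -123.51729834   54.        ] (array([ 581.21182268, -123.57200462,   53.69712398]), np.float64(0.06370668908035947))
mat [ 701. -227.    4.]
mat [ 699. -429.    4.]
mat [ 569. -423.    4.]
mat [ 571. -224.    4.]
foot [695. -82.  20.]
foot [ 698. -148.   20.]
foot [ 570. -158.   20.]
foot [566. -90.  20.]
```

View pics/topz.png

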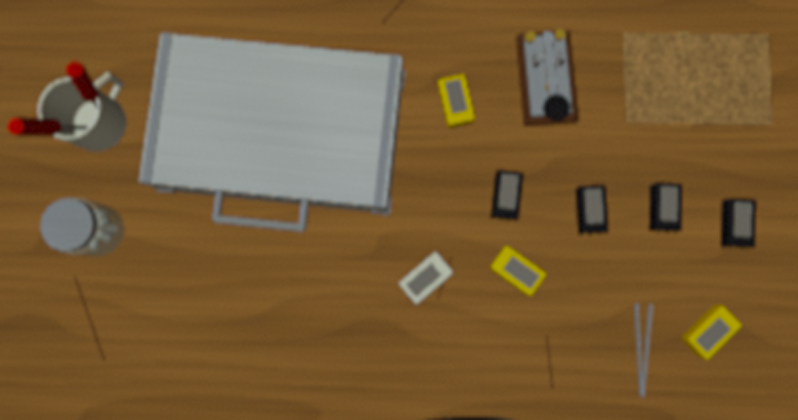

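Emit:
move_arm(
  rows=[
    [0.04, 0.035, 0, 0.1],
    [0.08, 0.07, 0, 0.2],
    [0.12, 0.1, 0, 0.3],
    [0.155, 0.13, 0, 0.4],
    [0.19, 0.16, 0, 0.5],
    [0.225, 0.19, 0, 0.6],
    [0.26, 0.22, 0, 0.7],
    [0.29, 0.25, 0, 0.8],
    [0.3, 0.28, 0, 0.9],
    [0.3, 0.32, 0, 1.0],
    [0.3, 0.36, 0, 1.1],
    [0.3, 0.4, 0, 1.2],
  ],
  gripper=0.036,
  newtons=30,
)

```text
clock: 1.3
eef_pos: [430.7, -158.2, 404.1]
tool_rot: [-3.141, -0.001, 1.434]
wrist_force: [0.9, 0.3, 0.0]
opening: 35.7
grasp_force: 0.0
```

Emit:
move_arm(
  rows=[
    [0, 0.04, 0, 0.02],
    [0, 0.08, 0, 0.04],
    [0, 0.12, 0, 0.056],
    [0, 0.16, 0, 0.056],
    [0, 0.2, 0, 0.056],
    [-0.01, 0.25, 0, 0.056],
    [-0.01, 0.3, 0, 0.056],
    [-0.01, 0.35, -0.02, 0.056],
    [-0.01, 0.4, -0.04, 0.056],
    [-0.0106, 0.4133, -0.065, 0.056],
    [-0.0106, 0.4133, -0.075, 0.056],
    [-0.0106, 0.4133, -0.075, 0.056],
  ],
)

```text
clock: 2.5
eef_pos: [419.2, 253.0, 327.3]
tool_rot: [-3.136, 0.003, 1.487]
wrist_force: [0.2, -0.4, 0.5]
opening: 36.3
grasp_force: 0.0
```

```bash
python3 - <<'E'
from h import *
from workcell import bot
s=bot.state();print(s['clock'],s['eef_pos'],s['tool_rot'],s['opening'])
p=bot.camera_params("wrist");print(p)
im=bot.snapshot("wrist");cv2.imwrite("pics/w1.png",im)
print(proj(p,(420.4,253.4,75)),proj(p,(415.7,198.6,75)))
E
```

```text
2.5 [419.18460728 253.03885229 327.27662214] [-3.13647322  0.00319273  1.48712612] 36.29785966371882
{'vertical_fov': 62.98556235512553, 'cx': 252.8231254176963, 'cy': 193.65796848035924, 'extrinsics': array([[ 9.96439799e-01, -8.41200399e-02, -5.61653121e-03,
        -3.94244022e+02],
       [-7.91035472e-02, -9.55901453e-01,  2.82833947e-01,
         2.59417968e+02],
       [-2.91608533e-02, -2.81382714e-01, -9.59152445e-01,
         3.85652199e+02],
       [ 0.00000000e+00,  0.00000000e+00,  0.00000000e+00,
         1.00000000e+00]])}
(np.float64(256.80206914054577), np.float64(200.6707338390201)) (np.float64(256.4564132073576), np.float64(267.5159240049539))
```

View pics/w1.png

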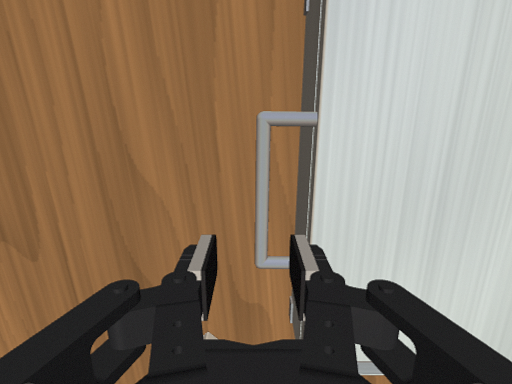

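The wrist view shows the handle bar at column 263, rows 118–262, so its middle is about (263,190). That is a few mm to +x of my estimate. I'll correct for it, narrow the fingers and descend.

```bash
python3 - <<'E'
from h import *
from workcell import bot
p=bot.camera_params("wrist")
for uv in [(263,118),(263,190),(262,262)]: print(onz(p,uv,75))
E
```

```text
[431.09496374 311.81284753  75.        ]
[427.17341658 260.64944801  75.        ]
[421.90523648 202.18713378  75.        ]
```

Emit:
move_arm(
  rows=[
    [0.0065, 0.004, 0, 0],
    [0.0065, 0.004, -0.02, 0],
    [0.0065, 0.004, -0.045, 0],
    [0.0065, 0.004, -0.07, 0],
    [0.0065, 0.004, -0.09, 0],
    [0.0065, 0.004, -0.099, 0],
    [0.0065, 0.004, -0.099, 0],
    [0.0065, 0.004, -0.099, 0],
  ],
  gripper=0.026,
)

```text
clock: 3.35
eef_pos: [428.0, 257.3, 232.0]
tool_rot: [3.139, -0.001, 1.485]
wrist_force: [0.6, -0.0, -0.1]
opening: 25.6
grasp_force: 0.0
```

Emit:
move_arm(
  rows=[
    [0, 0, 0, 0],
    [0, 0, 0, 0],
    [0, 0, 0, 0],
    [0, 0, 0, 0],
    [0, 0, 0, 0],
    [0, 0, 0, 0],
    [0, 0, 0, 0],
  ],
  gripper=0.0,
  newtons=30,
)

```text
clock: 4.05
eef_pos: [425.6, 257.8, 232.0]
tool_rot: [-3.138, -0.0, 1.486]
wrist_force: [-7.9, 0.1, 7.1]
opening: 9.2
grasp_force: 29.3
```

Emit:
move_arm(
  rows=[
    [0.0006, 0, 0.016, 0],
    [0.0023, -0.0002, 0.0324, 0],
    [0.0051, -0.0004, 0.0484, 0],
    [0.009, -0.0008, 0.0641, 0],
    [0.014, -0.0012, 0.0796, 0],
    [0.0201, -0.0017, 0.0946, 0],
    [0.0272, -0.0023, 0.1091, 0],
    [0.0353, -0.003, 0.1232, 0],
    [0.0444, -0.0038, 0.1367, 0],
    [0.0544, -0.0046, 0.1495, 0],
    [0.0652, -0.0056, 0.1615, 0],
    [0.0769, -0.0066, 0.1728, 0],
  ],
)

```text
clock: 5.25
eef_pos: [500.8, 251.1, 405.9]
tool_rot: [-3.131, 0.001, 1.487]
wrist_force: [-13.8, -2.6, 12.6]
opening: 8.7
grasp_force: 29.5
```

Emit:
move_arm(
  rows=[
    [0.0125, -0.001, 0.0105, 0],
    [0.0255, -0.0022, 0.0198, 0],
    [0.039, -0.0033, 0.0285, 0],
    [0.0535, -0.0046, 0.036, 0],
    [0.068, -0.0058, 0.0425, 0],
    [0.0836, -0.0071, 0.0481, 0],
    [0.099, -0.0085, 0.0525, 0],
    [0.115, -0.0098, 0.0558, 0],
    [0.131, -0.0111, 0.058, 0],
    [0.147, -0.0125, 0.0591, 0],
    [0.163, -0.014, 0.059, 0],
    [0.179, -0.0153, 0.0578, 0],
  ],
)

```text
clock: 6.45
eef_pos: [683.2, 234.4, 463.4]
tool_rot: [3.14, 0.002, 1.485]
wrist_force: [-1.6, -2.4, 7.7]
opening: 8.7
grasp_force: 32.1
```

Emit:
move_arm(
  rows=[
    [0.012, -0.001, -0.0017, 0],
    [0.023, -0.002, -0.0037, 0],
    [0.034, -0.003, -0.0065, 0],
    [0.034, -0.003, -0.0065, 0],
    [0.034, -0.003, -0.0065, 0],
  ],
)

```text
clock: 6.95
eef_pos: [716.9, 231.5, 456.4]
tool_rot: [3.139, 0.002, 1.484]
wrist_force: [0.2, -6.0, 3.8]
opening: 8.9
grasp_force: 31.2
```

```bash
python3 - <<'E'
from h import *
from workcell import bot
s=bot.state();print(s['clock'],s['eef_pos'],s['tool_rot'],s['opening'],s['wrist_force'],s['qpos'])
a=bot.snapshot("side");b=bot.snapshot("top")
np.save("pics/t2.npy",b)
cv2.imwrite("pics/s2.png",cv2.resize(np.hstack([a,b]),(800,300)))
E
```

```text
6.95 [716.92771935 231.45787387 456.44024149] [3.13913888e+00 1.59913759e-03 1.48449633e+00] 8.936114281766619 [ 0.22245078 -5.95899473  3.81225151] [ 0.19803565  0.56678412  0.95103498 -0.00222616  1.62186676  0.28421792]
```

View pics/s2.png

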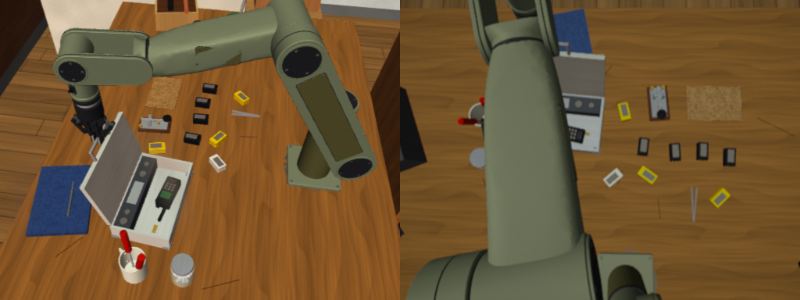

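Emit:
move_arm(
  rows=[
    [0.006, -0.0005, -0.0017, 0],
    [0.012, -0.001, -0.0035, 0],
    [0.012, -0.001, -0.0035, 0],
    [0.012, -0.001, -0.0035, 0],
  ],
)

```text
clock: 7.45
eef_pos: [728.6, 230.5, 452.7]
tool_rot: [3.14, 0.002, 1.485]
wrist_force: [0.8, -5.5, 2.9]
opening: 9.1
grasp_force: 21.1
```

Emit:
move_arm(
  rows=[
    [0, 0, 0, 0],
    [0, 0, 0, 0],
    [0, 0, 0, 0],
    [0, 0, 0, 0],
    [0, 0, 0.02, 0],
    [0, 0, 0.05, 0],
    [-0.01, 0, 0.08, 0],
    [-0.05, 0, 0.08, 0],
    [-0.1, 0, 0.08, 0],
    [-0.15, 0, 0.06, 0],
    [-0.2, 0, 0.03, 0],
    [-0.24, 0, 0, 0],
  ],
  gripper=0.04,
)

```text
clock: 8.65
eef_pos: [496.4, 231.7, 458.7]
tool_rot: [3.139, -0.002, 1.486]
wrist_force: [0.3, 1.0, 0.3]
opening: 40.0
grasp_force: 0.0
```

Emit:
move_arm(
  rows=[
    [0.02, 0, -0.02, 0],
    [0.02, 0, -0.06, 0],
    [0.02, 0, -0.07, 0],
    [0.02, 0, -0.07, 0],
  ],
  gripper=0.075,
)

```text
clock: 9.05
eef_pos: [517.9, 231.5, 386.4]
tool_rot: [-3.137, 0.001, 1.486]
wrist_force: [1.4, -0.2, 0.4]
opening: 75.0
grasp_force: 0.0
```

```bash
python3 - <<'E'
from h import *
from workcell import bot
s=bot.state();print(s['clock'],s['eef_pos'],s['tool_rot'],s['opening'],s['wrist_force'])
import pickle
p=bot.camera_params("wrist");w=bot.snapshot("wrist");pickle.dump((p,w),open("pics/w2.pkl","wb"))
a=bot.snapshot("side");np.save("pics/s3.npy",a)
cv2.imwrite("pics/s3.png",cv2.resize(np.hstack([a,w]),(800,300)))
E
```

```text
9.05 [517.89304895 231.5258913  386.40349186] [-3.13701310e+00  1.42089028e-03  1.48601601e+00] 74.98948019816817 [ 1.37417439 -0.24944107  0.39234618]
```

View pics/s3.png

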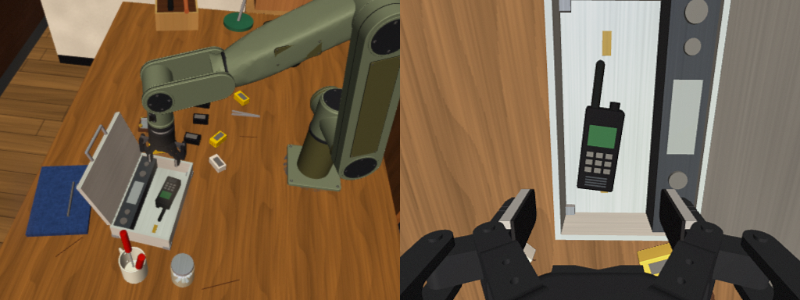

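The lid rests back on its stop. The wrist view shows the handheld in the bay, with its body at about (250,190) in full-resolution pixels and its antenna pointing +y.

```bash
python3 - <<'E'
from h import *
import pickle
p,w=pickle.load(open("pics/w2.pkl","rb"))
m=np.zeros(w.shape[:2],np.uint8);m[60:252,215:300]=1
m&=(w.max(2)<75).astype(np.uint8)
m=cv2.morphologyEx(m,cv2.MORPH_CLOSE,np.ones((19,19)))
m=cv2.morphologyEx(m,cv2.MORPH_OPEN,np.ones((27,27)))
for c in cv2.findContours(m,0,2)[0]:
    if cv2.contourArea(c)>800: print(cv2.boundingRect(c),rect(p,c,38),rect(p,c,22),cv2.minAreaRect(c))
# bay corners for placing: inner floor/rim edges
for n,uv,z in[("front rim near corner out",((553-400)*1.28,240*1.28),66),("inner floor near L",((566-400)*1.28,212*1.28),6),("panel near edge top",((655-400)*1.28,100*1.28),58)]: print(n,onz(p,uv,z))
E
```

```text
(229, 188, 48, 55) (array([511.5, 185.5]), array([62.3, 50.3]), 83.9) (array([510.9, 179.6]), array([65.5, 52.9]), 83.9) ((252.5, 215.0), (54.0, 47.0), 90.0)
(244, 131, 38, 31) (array([528. , 258.6]), array([37.7, 30.1]), -4.8) (array([528.2, 256.4]), array([39.6, 31.6]), -4.8) ((262.5, 146.0), (30.0, 37.0), 90.0)
front rim near corner out [443.17178366  96.92157634  66.        ]
inner floor near L [454.23148087 104.16514729   6.        ]
panel near edge top [587.73521692 273.05158239  58.        ]
```

```bash
python3 - <<'E'
from h import *
import pickle
p,w=pickle.load(open("pics/w2.pkl","rb"))
print(-p["extrinsics"][:3,:3].T@p["extrinsics"][:3,3])
m=np.zeros(w.shape[:2],np.uint8);m[60:252,215:300]=1
m&=(cv2.cvtColor(w,cv2.COLOR_BGR2GRAY)<95).astype(np.uint8)
m=cv2.morphologyEx(m,cv2.MORPH_CLOSE,np.ones((5,5)))
c=max(cv2.findContours(m,0,2)[0],key=cv2.contourArea)
m[:]=0;cv2.drawContours(m,[c],-1,1,-1)
m=cv2.morphologyEx(m,cv2.MORPH_OPEN,np.ones((21,21)))
for c in cv2.findContours(m,0,2)[0]:
    print(cv2.boundingRect(c),rect(p,c,38),rect(p,c,22))
for uv in [(589,107),(624,107),(615,192),(578,187)]: print(onz(p,((uv[0]-400)*1.28,uv[1]*1.28),38))
E
```

```text
[523.41822899 301.84718673 353.5646871 ]
(229, 138, 56, 106) (array([517.1, 211.4]), array([117.4,  50.3]), 77.7) (array([516.8, 206.8]), array([123.3,  52.8]), 77.7)
[508.12498553 269.45423521  38.        ]
[552.5880641  265.67445985  38.        ]
[533.41536537 148.1749535   38.        ]
[482.18359009 160.14454911  38.        ]
```

```bash
python3 - <<'E'
from workcell import bot
s=bot.state();print(s['clock'],s['eef_pos'],s['tool_rot'])
E
```

```text
9.15 [519.35405183 231.8088179  390.04632342] [ 3.13922274e+00 -9.78167752e-04  1.48590192e+00]
```

Emit:
move_arm(
  rows=[
    [-0.001, -0.01, 0, -0.06],
    [-0.001, -0.02, -0.02, -0.13],
    [-0.001, -0.02, -0.05, -0.13],
    [-0.001, -0.02, -0.08, -0.13],
    [-0.001, -0.02, -0.11, -0.13],
    [-0.001, -0.02, -0.13, -0.13],
    [-0.001, -0.02, -0.14, -0.13],
    [-0.001, -0.02, -0.14, -0.13],
    [-0.001, -0.02, -0.14, -0.13],
  ],
  gripper=0.063,
)

```text
clock: 10.05
eef_pos: [518.8, 211.8, 250.2]
tool_rot: [3.138, -0.002, 1.356]
wrist_force: [-1.3, -1.1, 0.7]
opening: 62.9
grasp_force: 0.0
```

```bash
python3 - <<'E'
from h import *
from workcell import bot
p=bot.camera_params("wrist")
w=bot.snapshot("wrist");cv2.imwrite("pics/w4.png",w)
s=bot.state();print(s['clock'],s['eef_pos'],s['tool_rot'],s['opening'])
print(proj(p,(517,211.4,38)))
E
```

```text
10.1 [518.82594018 211.8533552  250.4755023 ] [ 3.13792872e+00 -1.80651264e-03  1.35586138e+00] 62.94194617513811
(np.float64(249.61665931594976), np.float64(223.98512610926235))
```

View pics/w4.png

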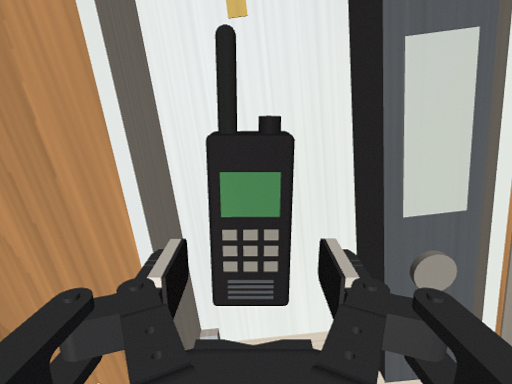

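The handheld body is centred at about (250,218) between the open fingers, with the wall clear of the left finger. I'll descend and grip.

Emit:
move_arm(
  rows=[
    [0, 0, -0.02, 0],
    [0, 0, -0.04, 0],
    [0, 0, -0.055, 0],
    [0, 0, -0.066, 0],
    [0, 0, -0.067, 0],
    [0, 0, -0.067, 0],
  ],
)

```text
clock: 10.7
eef_pos: [521.5, 212.6, 188.8]
tool_rot: [3.134, -0.005, 1.356]
wrist_force: [-3.9, -1.2, 30.1]
opening: 62.9
grasp_force: 9.2
```

Emit:
move_arm(
  rows=[
    [0, 0, 0, 0],
    [0, 0, 0, 0],
    [0, 0, 0, 0],
    [0, 0, 0, 0],
    [0, 0, 0, 0],
    [0, 0, 0.01, 0],
    [0, 0, 0.03, 0],
    [0, 0, 0.03, 0],
  ],
  gripper=0.03,
  newtons=50,
)

```text
clock: 11.5
eef_pos: [519.0, 211.9, 213.9]
tool_rot: [3.136, -0.003, 1.356]
wrist_force: [1.6, -0.6, -1.7]
opening: 51.0
grasp_force: 55.2
```

Emit:
move_arm(
  rows=[
    [0, 0, 0.03, 0],
    [0, 0, 0.07, 0],
    [0, 0, 0.11, 0],
    [0.005, -0.02, 0.115, 0],
    [0.01, -0.06, 0.115, 0],
    [0.02, -0.1, 0.115, 0.04],
    [0.03, -0.145, 0.115, 0.08],
    [0.04, -0.19, 0.115, 0.12],
    [0.05, -0.235, 0.115, 0.16],
    [0.06, -0.28, 0.115, 0.2],
    [0.07, -0.325, 0.115, 0.215],
    [0.08, -0.36, 0.115, 0.215],
  ],
)

```text
clock: 12.7
eef_pos: [597.4, -151.2, 324.8]
tool_rot: [-3.14, -0.0, 1.569]
wrist_force: [-0.4, 0.5, -1.6]
opening: 50.6
grasp_force: 55.2
```

Emit:
move_arm(
  rows=[
    [0.01, -0.045, 0, 0],
    [0.02, -0.09, 0, 0],
    [0.03, -0.135, 0, 0],
    [0.035, -0.18, 0, 0],
    [0.036, -0.205, 0, 0],
    [0.036, -0.208, 0, 0],
    [0.036, -0.208, 0, 0],
    [0.036, -0.208, 0, 0],
  ],
)

```text
clock: 13.5
eef_pos: [633.5, -355.3, 324.9]
tool_rot: [-3.14, -0.002, 1.572]
wrist_force: [-0.1, -0.6, -2.3]
opening: 51.2
grasp_force: 55.2
```

```bash
python3 - <<'E'
from h import *
from workcell import bot
s=bot.state();print(s['clock'],s['eef_pos'],s['tool_rot'],s['opening'],s['grasp_force'],s['wrist_force'])
im=bot.snapshot("top");a=bot.snapshot("side")
cv2.imwrite("pics/t5.png",cv2.resize(np.hstack([a,im]),(800,300)))
E
```

```text
13.5 [ 633.49153904 -355.29330927  324.94375122] [-3.13987533e+00 -2.02780324e-03  1.57162219e+00] 51.194347460682806 55.16277372837067 [-0.14547989 -0.6030046  -2.25342182]
```

View pics/t5.png

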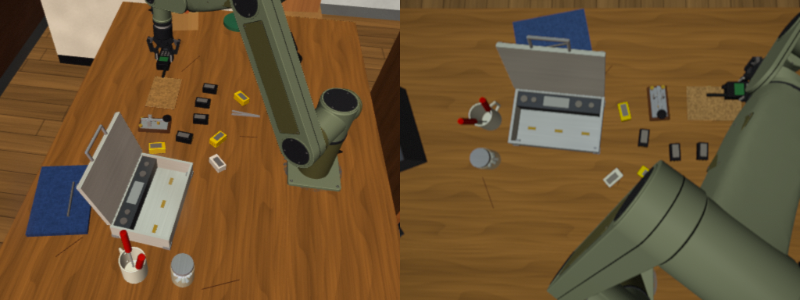

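Emit:
move_arm(
  rows=[
    [0, 0, -0.04, 0],
    [0, 0, -0.08, 0],
    [0, 0, -0.11, 0],
    [0, 0, -0.125, 0],
    [0, 0, -0.133, 0],
    [0, 0, -0.135, 0],
    [0, 0, -0.137, 0],
    [0, 0, -0.137, 0],
  ],
)

```text
clock: 14.4
eef_pos: [634.3, -357.0, 191.4]
tool_rot: [3.139, 0.002, 1.571]
wrist_force: [0.3, 0.5, -2.7]
opening: 50.7
grasp_force: 55.0
```

Emit:
move_arm(
  rows=[
    [0, 0, -0.001, 0],
    [0, 0, -0.002, 0],
    [0, 0, -0.003, 0],
    [0, 0, -0.003, 0],
  ],
)

```text
clock: 14.8
eef_pos: [633.8, -356.8, 187.4]
tool_rot: [3.141, 0.001, 1.571]
wrist_force: [0.2, 0.2, 2.3]
opening: 50.7
grasp_force: 55.5
```

Emit:
move_arm(
  rows=[
    [0, 0, -0.001, 0],
    [0, 0, -0.001, 0],
    [0, 0, -0.001, 0],
    [0, 0, -0.001, 0],
    [0, 0, -0.001, 0],
    [0, 0, 0.01, 0],
    [0, 0, 0.03, 0],
    [0, 0, 0.06, 0],
    [0, 0, 0.1, 0],
    [0, 0, 0.14, 0],
    [0, 0, 0.18, 0],
    [0, 0, 0.2, 0],
  ],
  gripper=0.075,
)

```text
clock: 16.0
eef_pos: [634.1, -356.9, 393.3]
tool_rot: [3.134, 0.005, 1.571]
wrist_force: [0.8, -0.0, 0.4]
opening: 75.1
grasp_force: 0.0
```

Emit:
move_arm(
  rows=[
    [-0.02, 0.01, 0, -0.14],
    [-0.04, 0.02, 0, -0.28],
    [-0.06, 0.03, 0, -0.42],
    [-0.09, 0.04, 0, -0.56],
    [-0.12, 0.05, 0, -0.7],
    [-0.15, 0.06, 0, -0.84],
    [-0.18, 0.07, 0, -0.98],
    [-0.21, 0.08, 0, -1.12],
    [-0.23, 0.08, 0, -1.26],
    [-0.24, 0.08, 0, -1.4],
    [-0.24, 0.08, 0, -1.54],
    [-0.24, 0.08, 0, -1.57],
  ],
)

```text
clock: 17.2
eef_pos: [393.2, -276.5, 387.5]
tool_rot: [3.14, -0.001, -0.001]
wrist_force: [-0.4, -0.5, -0.7]
opening: 74.9
grasp_force: 0.0
```

```bash
python3 - <<'E'
from h import *
from workcell import bot
import pickle
s=bot.state();print(s['clock'],s['eef_pos'],s['tool_rot'],s['opening'],s['wrist_force'])
p=bot.camera_params("wrist");w=bot.snapshot("wrist");t=bot.snapshot("top");q=bot.camera_params("top")
pickle.dump((p,w,q,t),open("pics/w6.pkl","wb"))
cv2.imwrite("pics/w6.png",cv2.resize(np.hstack([w,t]),(800,300)))
m=(w.max(2)<60).astype(np.uint8);m[230:]=0
m=cv2.morphologyEx(m,cv2.MORPH_CLOSE,np.ones((25,25)))
for c in cv2.findContours(m,0,2)[0]:
    if cv2.contourArea(c)>500: print(cv2.boundingRect(c),rect(p,c,28))
E
```

```text
17.2 [ 393.19813436 -276.46007213  387.4510967 ] [ 3.14020023e+00 -1.42967368e-03 -1.03401385e-03] 74.90279721437221 [-0.38517238 -0.45146148 -0.69573421]
(317, 99, 46, 63) (array([ 436.1, -366. ]), array([62.5, 39.5]), -3.9)
(133, 82, 47, 65) (array([ 452.2, -180.3]), array([62.4, 40.1]), 2.6)
(232, 78, 37, 65) (array([ 455.9, -274.5]), array([62.5, 34.3]), -3.1)
(15, 24, 55, 74) (array([501.8, -74. ]), array([62.6, 48.2]), -6.4)
```

View pics/w6.png

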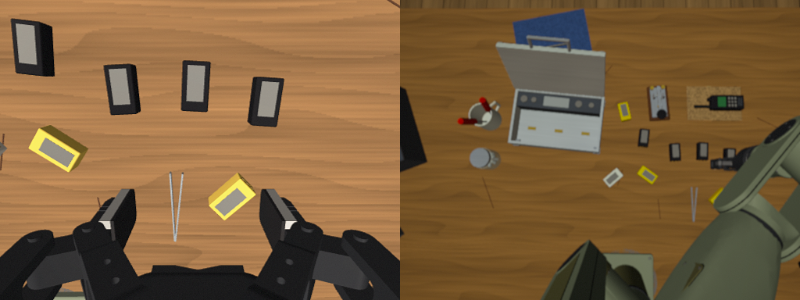

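The handheld lies flat on the mat. The wrist view shows all four packs, and the one at (250,110) is straight ahead. I'll pick that one first.

Emit:
move_arm(
  rows=[
    [0.03, 0.001, -0.02, -0.05],
    [0.0615, 0.002, -0.05, -0.05],
    [0.0615, 0.002, -0.09, -0.05],
    [0.0615, 0.002, -0.13, -0.05],
    [0.0615, 0.002, -0.165, -0.05],
    [0.0615, 0.002, -0.19, -0.05],
    [0.0615, 0.002, -0.205, -0.05],
    [0.0615, 0.002, -0.209, -0.05],
    [0.0615, 0.002, -0.209, -0.05],
    [0.0615, 0.002, -0.209, -0.05],
  ],
  gripper=0.056,
)

```text
clock: 18.3
eef_pos: [455.9, -275.2, 178.8]
tool_rot: [3.14, -0.002, -0.049]
wrist_force: [0.0, 0.2, 0.4]
opening: 55.8
grasp_force: 0.0
```

Emit:
move_arm(
  rows=[
    [0, 0, 0, 0],
    [0, 0, 0, 0],
    [0, 0, 0, 0],
    [0, 0, 0, 0],
    [0, 0, 0, 0],
    [0, 0, 0, 0],
    [0, 0, 0.02, 0],
    [0, 0, 0.04, 0],
    [0, 0, 0.04, 0],
  ],
  gripper=0.02,
)

```text
clock: 19.2
eef_pos: [456.2, -275.4, 220.0]
tool_rot: [3.138, -0.005, -0.049]
wrist_force: [0.3, -0.7, -1.1]
opening: 35.0
grasp_force: 51.2
```

Emit:
move_arm(
  rows=[
    [0, 0, 0.04, 0],
    [0, 0.02, 0.08, 0],
    [0.005, 0.06, 0.09, 0],
    [0.01, 0.105, 0.09, 0],
    [0.015, 0.15, 0.09, 0],
    [0.02, 0.195, 0.09, 0],
    [0.025, 0.24, 0.09, 0],
    [0.03, 0.285, 0.09, 0],
    [0.035, 0.33, 0.09, -0.036],
    [0.045, 0.375, 0.09, -0.036],
    [0.055, 0.42, 0.09, -0.036],
    [0.06, 0.46, 0.09, -0.036],
  ],
)

```text
clock: 20.4
eef_pos: [514.9, 187.7, 306.1]
tool_rot: [3.141, 0.001, -0.084]
wrist_force: [0.5, -1.1, -2.0]
opening: 35.0
grasp_force: 51.1
```

Emit:
move_arm(
  rows=[
    [0.01, 0.04, 0, 0],
    [0.015, 0.085, 0, 0],
    [0.02, 0.13, 0, 0],
    [0.023, 0.155, 0, 0],
    [0.024, 0.165, -0.01, 0],
    [0.024, 0.165, -0.03, 0],
    [0.024, 0.165, -0.06, 0],
    [0.024, 0.165, -0.09, 0],
    [0.024, 0.165, -0.1, 0],
    [0.024, 0.165, -0.1, 0],
    [0.024, 0.165, -0.1, 0],
  ],
)

```text
clock: 21.5
eef_pos: [539.5, 350.1, 207.8]
tool_rot: [-3.141, -0.001, -0.086]
wrist_force: [0.2, -0.6, -0.8]
opening: 35.0
grasp_force: 51.1
```

Emit:
move_arm(
  rows=[
    [0, 0, -0.01, 0],
    [0, 0, -0.018, 0],
    [0, 0, -0.021, 0],
    [0, 0, -0.0225, 0],
    [0, 0, -0.0235, 0],
    [0, 0, -0.0235, 0],
  ],
)

```text
clock: 22.1
eef_pos: [542.4, 350.2, 191.8]
tool_rot: [-3.139, -0.009, -0.085]
wrist_force: [-6.2, -12.5, 27.1]
opening: 34.6
grasp_force: 59.5
```

```bash
python3 - <<'E'
from h import *
from workcell import bot
w=bot.snapshot("wrist");t=bot.snapshot("side")
cv2.imwrite("pics/w7.png",cv2.resize(np.hstack([w,t]),(800,300)))
E
```

```text
(no output)
```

View pics/w7.png

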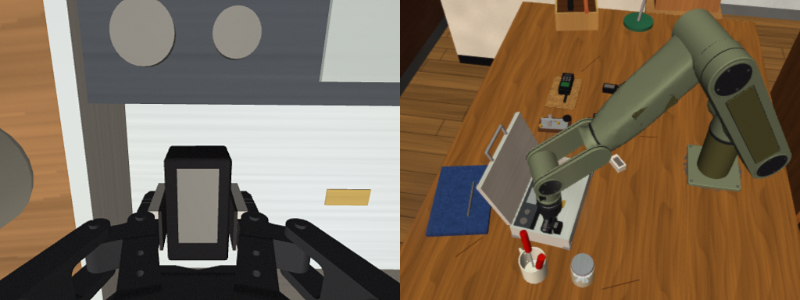

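The vertical contact comes early, and the push toward −y means the gripper's left knuckle sits on the case's end wall. I'll lift, shift inward and lower again.

Emit:
move_arm(
  rows=[
    [0, 0, 0.012, 0],
    [0, 0, 0.02, 0],
    [-0.012, -0.009, 0.02, 0],
    [-0.024, -0.018, 0.02, 0],
    [-0.024, -0.018, 0.02, 0],
    [-0.024, -0.018, 0.01, 0],
    [-0.024, -0.018, 0.004, 0],
    [-0.024, -0.018, 0.002, 0],
    [-0.024, -0.018, 0.002, 0],
  ],
)

```text
clock: 23.1
eef_pos: [515.4, 332.8, 185.3]
tool_rot: [3.141, 0.0, -0.085]
wrist_force: [0.0, -0.6, -1.5]
opening: 34.9
grasp_force: 57.4
```

Emit:
move_arm(
  rows=[
    [0, 0, -0.001, 0],
    [0, 0, -0.0015, 0],
    [0, 0, -0.0015, 0],
  ],
)

```text
clock: 23.4
eef_pos: [515.4, 332.8, 185.1]
tool_rot: [-3.141, -0.0, -0.085]
wrist_force: [-2.8, 0.2, 4.1]
opening: 34.9
grasp_force: 58.2
```

Emit:
move_arm(
  rows=[
    [0, 0, 0, 0],
    [0, 0, 0, 0],
    [0, 0, 0, 0],
    [0, 0, 0.01, 0],
    [0, 0, 0.04, 0],
    [0, 0, 0.08, 0],
    [0, 0, 0.12, 0],
    [0, -0.02, 0.16, 0],
    [0, -0.06, 0.18, 0],
    [0, -0.11, 0.2, 0],
    [-0.02, -0.16, 0.2, 0],
    [-0.03, -0.21, 0.2, 0.04],
  ],
  gripper=0.05,
)

```text
clock: 24.6
eef_pos: [486.2, 129.1, 386.2]
tool_rot: [-3.141, -0.003, -0.043]
wrist_force: [1.2, -0.7, 0.0]
opening: 49.9
grasp_force: 0.0
```

Emit:
move_arm(
  rows=[
    [-0.01, -0.045, 0, 0.04],
    [-0.02, -0.09, 0, 0.1],
    [-0.03, -0.135, 0, 0.13],
    [-0.04, -0.18, 0, 0.13],
    [-0.06, -0.225, 0, 0.13],
    [-0.07, -0.27, 0, 0.13],
    [-0.08, -0.3, 0, 0.13],
    [-0.08, -0.315, 0, 0.13],
    [-0.08, -0.315, 0, 0.13],
    [-0.08, -0.315, 0, 0.13],
  ],
)

```text
clock: 25.6
eef_pos: [407.1, -184.0, 384.4]
tool_rot: [-3.141, -0.0, 0.085]
wrist_force: [-0.8, -0.1, -0.2]
opening: 50.4
grasp_force: 0.0
```

```bash
cat > look.py <<'E'
from h import *
from workcell import bot
s=bot.state();print(s['clock'],s['eef_pos'],s['tool_rot'][2],s['opening'])
p=bot.camera_params("wrist");w=bot.snapshot("wrist")
import sys
cv2.imwrite(f"pics/{sys.argv[1]}.png",w)
# grey/white labels on pack tops (z=28): low saturation, mid brightness, inside dark
hsv=cv2.cvtColor(w,cv2.COLOR_BGR2HSV)
dark=(w.max(2)<60).astype(np.uint8);dark[235:]=0
dark=cv2.morphologyEx(dark,cv2.MORPH_CLOSE,np.ones((25,25)))
lab=((hsv[...,1]<70)&(hsv[...,2]>90)).astype(np.uint8)&cv2.erode(dark,np.ones((3,3)))
for c in cv2.findContours(lab,0,2)[0]:
    if cv2.contourArea(c)>250: print("label",cv2.boundingRect(c),rect(p,c,28))
for c in cv2.findContours(dark,0,2)[0]:
    if cv2.contourArea(c)>500: print("dark",cv2.boundingRect(c),rect(p,c,28))
E
python3 look.py w8
```

```text
25.6 [ 407.06316641 -183.99564974  384.41845657] 0.08478442068910064 50.37765936089296
label (417, 133, 33, 46) (array([ 440. , -368.8]), array([44.9, 22.5]), -4.0)
label (238, 101, 24, 46) (array([ 456.2, -176.1]), array([45. , 22.4]), 2.5)
label (126, 33, 27, 54) (array([507., -66.]), array([44.8, 22.4]), -6.4)
dark (397, 126, 60, 65) (array([ 436.5, -361.3]), array([62.6, 46.5]), -4.1)
dark (232, 96, 36, 64) (array([ 452.2, -176.5]), array([62.4, 34.3]), 2.4)
dark (119, 27, 49, 75) (array([502.3, -69.6]), array([62.4, 41.1]), -6.4)
```

Emit:
move_arm(
  rows=[
    [0.025, 0.004, -0.02, -0.043],
    [0.045, 0.0077, -0.05, -0.043],
    [0.045, 0.0077, -0.09, -0.043],
    [0.045, 0.0077, -0.13, -0.043],
    [0.045, 0.0077, -0.165, -0.043],
    [0.045, 0.0077, -0.19, -0.043],
    [0.045, 0.0077, -0.202, -0.043],
    [0.045, 0.0077, -0.204, -0.043],
    [0.045, 0.0077, -0.204, -0.043],
    [0.045, 0.0077, -0.204, -0.043],
  ],
  gripper=0.056,
)

```text
clock: 26.65
eef_pos: [452.9, -177.1, 181.9]
tool_rot: [3.14, -0.003, 0.042]
wrist_force: [1.0, -0.4, 0.1]
opening: 55.8
grasp_force: 0.0
```

Emit:
move_arm(
  rows=[
    [0, 0, 0, 0],
    [0, 0, 0, 0],
    [0, 0, 0, 0],
    [0, 0, 0, 0],
    [0, 0, 0, 0],
    [0, 0, 0, 0],
    [0, 0, 0.02, 0],
    [0, 0, 0.05, 0],
    [0, 0, 0.09, 0],
    [0, 0, 0.12, 0],
    [0, 0, 0.12, 0],
  ],
  gripper=0.02,
)

```text
clock: 27.75
eef_pos: [453.6, -178.0, 305.3]
tool_rot: [3.135, -0.009, 0.042]
wrist_force: [1.7, -1.9, -0.9]
opening: 35.2
grasp_force: 51.6
```

Emit:
move_arm(
  rows=[
    [0.008, 0.04, 0, 0],
    [0.018, 0.08, 0, -0.03],
    [0.028, 0.125, 0, -0.06],
    [0.038, 0.17, 0, -0.09],
    [0.048, 0.215, 0, -0.127],
    [0.058, 0.26, 0, -0.127],
    [0.068, 0.305, 0, -0.127],
    [0.078, 0.35, 0, -0.127],
    [0.088, 0.395, 0, -0.127],
    [0.098, 0.44, 0, -0.127],
    [0.102, 0.452, -0.01, -0.127],
    [0.102, 0.452, -0.03, -0.127],
  ],
)

```text
clock: 28.95
eef_pos: [554.3, 277.4, 270.1]
tool_rot: [-3.14, -0.003, -0.082]
wrist_force: [0.0, -0.8, -1.7]
opening: 35.0
grasp_force: 51.5
```

Emit:
move_arm(
  rows=[
    [0, 0, -0.03, 0],
    [0, 0, -0.06, 0],
    [0, 0, -0.07, 0],
    [0, 0, -0.07, 0],
    [0, 0, -0.07, 0],
  ],
)

```text
clock: 29.45
eef_pos: [554.2, 274.9, 200.6]
tool_rot: [-3.141, -0.001, -0.086]
wrist_force: [0.9, -0.3, -0.9]
opening: 35.0
grasp_force: 51.5
```

Final height is about 187.5; lower and check the contact.

Emit:
move_arm(
  rows=[
    [0, 0, -0.007, 0],
    [0, 0, -0.011, 0],
    [0, 0, -0.013, 0],
    [0, 0, -0.0135, 0],
    [0, 0, -0.0135, 0],
  ],
)

```text
clock: 29.95
eef_pos: [554.1, 275.2, 187.9]
tool_rot: [-3.142, -0.001, -0.085]
wrist_force: [-1.9, -1.2, 6.2]
opening: 34.7
grasp_force: 52.2
```

Emit:
move_arm(
  rows=[
    [0, 0, 0, 0],
    [0, 0, 0, 0],
    [0, 0, 0, 0],
    [0, 0, 0.01, 0],
    [0, 0, 0.04, 0],
    [0, 0, 0.08, 0],
    [0, 0, 0.12, 0],
    [0, -0.02, 0.16, 0],
    [-0.02, -0.06, 0.18, 0],
    [-0.04, -0.11, 0.195, 0],
    [-0.05, -0.155, 0.195, 0],
    [-0.06, -0.2, 0.195, 0],
  ],
  gripper=0.05,
)

```text
clock: 31.15
eef_pos: [493.0, 73.8, 383.7]
tool_rot: [3.142, -0.004, -0.084]
wrist_force: [1.5, -0.5, -0.7]
opening: 50.3
grasp_force: 0.0
```

Emit:
move_arm(
  rows=[
    [-0.01, -0.045, 0, -0.027],
    [-0.02, -0.09, 0, -0.027],
    [-0.03, -0.125, 0, -0.027],
    [-0.037, -0.14, 0, -0.027],
    [-0.037, -0.143, 0, -0.027],
    [-0.037, -0.143, 0, -0.027],
    [-0.037, -0.143, 0, -0.027],
  ],
)

```text
clock: 31.85
eef_pos: [457.1, -67.1, 382.0]
tool_rot: [-3.141, -0.001, -0.111]
wrist_force: [-0.2, 0.2, 1.1]
opening: 50.1
grasp_force: 0.0
```

```bash
python3 look.py w9
```

```text
31.85 [457.09200072 -67.10251131 382.04990495] -0.11122387358422392 50.06431119435906
label (234, 101, 23, 46) (array([507.6, -65.3]), array([44.2, 21.8]), -6.2)
label (0, 18, 15, 44) (array([608.1, 146.9]), array([39.2, 13. ]), -19.1)
dark (228, 96, 35, 64) (array([503.3, -65. ]), array([62.2, 34.1]), -6.4)
dark (0, 17, 50, 52) (array([604.8, 135.4]), array([47.7, 43.6]), 83.6)
dark (271, 0, 61, 59) (array([ 589.8, -123.6]), array([57.2, 45.1]), -85.2)
```

Emit:
move_arm(
  rows=[
    [0.025, 0.002, -0.02, 0],
    [0.046, 0.002, -0.05, 0],
    [0.046, 0.002, -0.09, 0],
    [0.046, 0.002, -0.13, 0],
    [0.046, 0.002, -0.165, 0],
    [0.046, 0.002, -0.19, 0],
    [0.046, 0.002, -0.2, 0],
    [0.046, 0.002, -0.201, 0],
    [0.046, 0.002, -0.201, 0],
    [0.046, 0.002, -0.201, 0],
  ],
  gripper=0.056,
)

```text
clock: 32.9
eef_pos: [504.0, -65.9, 182.5]
tool_rot: [3.141, -0.004, -0.112]
wrist_force: [0.1, -0.1, -0.8]
opening: 56.0
grasp_force: 0.0
```

Emit:
move_arm(
  rows=[
    [0, 0, 0, 0],
    [0, 0, 0, 0],
    [0, 0, 0, 0],
    [0, 0, 0, 0],
    [0, 0, 0, 0],
    [0, 0, 0, 0],
    [0, 0, 0.02, 0],
    [0, 0, 0.05, 0],
    [0, 0, 0.09, 0],
    [0, 0, 0.12, 0],
    [0, 0, 0.12, 0],
  ],
  gripper=0.02,
)

```text
clock: 34.0
eef_pos: [504.8, -66.5, 305.9]
tool_rot: [3.14, -0.011, -0.112]
wrist_force: [0.8, -1.2, -1.0]
opening: 34.8
grasp_force: 51.4
```

Emit:
move_arm(
  rows=[
    [0, 0.04, 0, 0],
    [0, 0.085, 0, 0.026],
    [0, 0.13, 0, 0.026],
    [0, 0.175, 0, 0.026],
    [0, 0.22, 0, 0.026],
    [0.001, 0.26, 0, 0.026],
    [0.001, 0.285, 0, 0.026],
    [0.0015, 0.29, -0.02, 0.026],
    [0.0015, 0.29, -0.05, 0.026],
    [0.0015, 0.29, -0.085, 0.026],
    [0.0015, 0.29, -0.1, 0.026],
    [0.0015, 0.29, -0.1, 0.026],
  ],
)

```text
clock: 35.2
eef_pos: [502.1, 223.4, 197.0]
tool_rot: [3.139, 0.008, -0.086]
wrist_force: [-0.1, -0.3, -0.5]
opening: 35.2
grasp_force: 51.3
```

Emit:
move_arm(
  rows=[
    [0, 0, -0.008, 0],
    [0, 0, -0.013, 0],
    [0, 0, -0.015, 0],
    [0, 0, -0.016, 0],
    [0, 0, -0.0165, 0],
    [0, 0, -0.0165, 0],
  ],
)

```text
clock: 35.8
eef_pos: [505.5, 224.4, 188.5]
tool_rot: [-3.141, -0.003, -0.086]
wrist_force: [-6.5, -2.2, 17.6]
opening: 34.4
grasp_force: 53.7
```

Emit:
move_arm(
  rows=[
    [0, 0, 0.001, 0],
    [0, 0, 0.001, 0],
    [0, 0, 0.001, 0],
    [0, 0, 0.01, 0],
    [0, 0, 0.04, 0],
    [0, 0, 0.08, 0],
    [0, 0, 0.12, 0],
    [0, -0.02, 0.16, 0],
    [-0.01, -0.06, 0.18, 0],
    [-0.02, -0.11, 0.197, 0],
    [-0.03, -0.155, 0.197, 0],
    [-0.04, -0.2, 0.197, 0],
  ],
  gripper=0.05,
)

```text
clock: 37.0
eef_pos: [463.8, 22.5, 383.0]
tool_rot: [3.141, -0.003, -0.086]
wrist_force: [0.5, -0.3, -0.2]
opening: 50.1
grasp_force: 0.0
```

Emit:
move_arm(
  rows=[
    [-0.01, -0.045, 0, 0.015],
    [-0.02, -0.09, 0, 0.015],
    [-0.03, -0.135, 0, 0.015],
    [-0.04, -0.18, 0, 0.015],
    [-0.05, -0.225, 0, 0.015],
    [-0.06, -0.27, 0, 0.015],
    [-0.065, -0.315, 0, 0.015],
    [-0.07, -0.36, 0, 0.015],
    [-0.073, -0.385, 0, 0.015],
    [-0.073, -0.39, 0, 0.015],
    [-0.073, -0.39, 0, 0.015],
    [-0.073, -0.39, 0, 0.015],
  ],
)

```text
clock: 38.2
eef_pos: [391.5, -364.7, 381.2]
tool_rot: [-3.14, 0.0, -0.07]
wrist_force: [-1.2, -0.6, 0.1]
opening: 50.1
grasp_force: 0.0
```

```bash
python3 look.py w10
```

```text
38.2 [ 391.45179628 -364.73528256  381.15678701] -0.07036809338520666 50.11030458266079
label (244, 102, 22, 46) (array([ 439.9, -369.9]), array([44.1, 21.4]), -4.1)
dark (237, 97, 36, 63) (array([ 436.1, -369.5]), array([61.1, 34.6]), -4.1)
```

Emit:
move_arm(
  rows=[
    [0.025, -0.003, -0.02, 0],
    [0.0445, -0.0045, -0.05, 0],
    [0.0445, -0.0045, -0.09, 0],
    [0.0445, -0.0045, -0.13, 0],
    [0.0445, -0.0045, -0.165, 0],
    [0.0445, -0.0045, -0.19, 0],
    [0.0445, -0.0045, -0.199, 0],
    [0.0445, -0.0045, -0.2, 0],
    [0.0445, -0.0045, -0.2, 0],
    [0.0445, -0.0045, -0.2, 0],
  ],
  gripper=0.056,
)

```text
clock: 39.25
eef_pos: [436.7, -371.0, 183.4]
tool_rot: [3.139, -0.003, -0.071]
wrist_force: [-0.9, 0.2, -0.4]
opening: 56.0
grasp_force: 0.0
```

Emit:
move_arm(
  rows=[
    [0, 0, 0, 0],
    [0, 0, 0, 0],
    [0, 0, 0, 0],
    [0, 0, 0, 0],
    [0, 0, 0, 0],
    [0, 0, 0, 0],
    [0, 0, 0.02, 0],
    [0, 0, 0.05, 0],
    [0, 0, 0.09, 0],
    [0, 0, 0.12, 0],
    [0, 0, 0.12, 0],
  ],
  gripper=0.02,
)

```text
clock: 40.35
eef_pos: [437.2, -372.0, 306.7]
tool_rot: [3.134, -0.008, -0.071]
wrist_force: [1.5, -1.4, -1.5]
opening: 35.1
grasp_force: 51.7
```

Emit:
move_arm(
  rows=[
    [0.008, 0.045, 0, 0],
    [0.016, 0.09, 0, 0],
    [0.024, 0.135, 0, 0],
    [0.032, 0.18, 0, 0],
    [0.042, 0.225, 0, -0.015],
    [0.052, 0.27, 0, -0.015],
    [0.062, 0.315, 0, -0.015],
    [0.072, 0.36, 0, -0.015],
    [0.082, 0.405, 0, -0.015],
    [0.092, 0.45, 0, -0.015],
    [0.1, 0.495, 0, -0.015],
    [0.107, 0.53, 0, -0.015],
  ],
)

```text
clock: 41.55
eef_pos: [542.0, 162.0, 299.2]
tool_rot: [3.141, 0.003, -0.085]
wrist_force: [1.2, 0.3, -1.3]
opening: 34.9
grasp_force: 51.6
```

Emit:
move_arm(
  rows=[
    [0.002, 0.007, 0, 0],
    [0.002, 0.007, -0.02, 0],
    [0.002, 0.007, -0.05, 0],
    [0.002, 0.007, -0.085, 0],
    [0.002, 0.007, -0.1, 0],
    [0.002, 0.007, -0.105, 0],
    [0.002, 0.007, -0.105, 0],
  ],
)

```text
clock: 42.25
eef_pos: [544.6, 166.2, 195.6]
tool_rot: [3.141, 0.002, -0.087]
wrist_force: [1.0, 0.1, -0.7]
opening: 34.8
grasp_force: 51.6
```

Emit:
move_arm(
  rows=[
    [0, 0, -0.004, 0],
    [0, 0, -0.006, 0],
    [0, 0, -0.007, 0],
    [0, 0, -0.0075, 0],
    [0, 0, -0.0075, 0],
  ],
)

```text
clock: 42.75
eef_pos: [544.9, 166.7, 189.1]
tool_rot: [-3.141, -0.001, -0.086]
wrist_force: [0.0, -0.4, -1.5]
opening: 35.1
grasp_force: 51.6
```

Emit:
move_arm(
  rows=[
    [0, 0, -0.001, 0],
    [0, 0, -0.0015, 0],
    [0, 0, -0.0015, 0],
  ],
)

```text
clock: 43.05
eef_pos: [545.0, 166.8, 189.1]
tool_rot: [3.141, -0.0, -0.086]
wrist_force: [-4.3, -0.2, 8.1]
opening: 35.0
grasp_force: 52.9
```

Emit:
move_arm(
  rows=[
    [0, 0, 0, 0],
    [0, 0, 0, 0],
    [0, 0, 0, 0],
    [0, 0, 0.01, 0],
    [0, 0, 0.04, 0],
    [0, 0, 0.08, 0],
    [0, 0, 0.12, 0],
    [0, -0.02, 0.16, 0],
    [-0.005, -0.06, 0.17, 0],
    [-0.01, -0.11, 0.17, 0],
    [-0.015, -0.155, 0.17, 0],
    [-0.02, -0.2, 0.17, 0],
  ],
  gripper=0.05,
)

```text
clock: 44.25
eef_pos: [524.3, -34.9, 358.4]
tool_rot: [3.141, -0.002, -0.086]
wrist_force: [0.4, -0.3, 0.7]
opening: 50.0
grasp_force: 0.0
```

Emit:
move_arm(
  rows=[
    [0, -0.04, 0, 0],
    [0, -0.08, 0, 0],
    [0, -0.09, 0, 0],
    [0, -0.09, 0, 0],
    [0, -0.09, 0, 0],
  ],
  gripper=0,
)

```text
clock: 44.75
eef_pos: [524.7, -122.7, 357.4]
tool_rot: [-3.141, 0.0, -0.086]
wrist_force: [-0.3, 0.3, -0.5]
opening: -0.4
grasp_force: 0.0
```

```bash
python3 - <<'E'
from h import *
from workcell import bot
s=bot.state();print(s['clock'],s['eef_pos'],s['tool_rot'],s['opening'])
p=bot.camera_params("wrist");w=bot.snapshot("wrist")
t=bot.snapshot("top");print(proj(p,(581.2,-123.6,54)))
cv2.imwrite("pics/w11.png",cv2.resize(np.hstack([w,t]),(800,300)))
E
```

```text
44.75 [ 524.74329511 -122.66164558  357.38251943] [-3.14068840e+00  1.81372489e-04 -8.61056304e-02] -0.44368738541926733
(np.float64(247.93527282189768), np.float64(119.92967736065492))
```

View pics/w11.png

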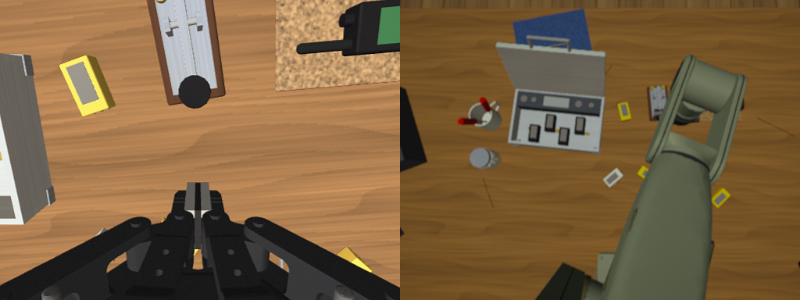

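The knob shows at (248,118) against a predicted (248,120), so its position is confirmed. All four packs lie flat in the bay, the lid is open and the handheld is on the mat. Now I'll press the key.

Emit:
move_arm(
  rows=[
    [0.03, 0, -0.02, 0],
    [0.0565, -0.001, -0.05, 0],
    [0.0565, -0.001, -0.09, 0],
    [0.0565, -0.001, -0.11, 0],
    [0.0565, -0.001, -0.117, 0],
    [0.0565, -0.001, -0.117, 0],
    [0.0565, -0.001, -0.117, 0],
  ],
  newtons=30,
)

```text
clock: 45.55
eef_pos: [582.1, -123.9, 241.8]
tool_rot: [3.141, -0.003, -0.085]
wrist_force: [0.6, 0.2, 0.5]
opening: -0.1
grasp_force: 0.0
```

Emit:
move_arm(
  rows=[
    [0, 0, -0.005, 0],
    [0, 0, -0.01, 0],
    [0, 0, -0.014, 0],
    [0, 0, -0.017, 0],
    [0, 0, -0.019, 0],
    [0, 0, -0.021, 0],
    [0, 0, -0.022, 0],
    [0, 0, -0.022, 0],
  ],
)

```text
clock: 46.35
eef_pos: [580.8, -124.7, 219.2]
tool_rot: [3.141, 0.002, -0.086]
wrist_force: [-4.8, -0.2, 8.7]
opening: 0.0
grasp_force: 4.5
```

Emit:
move_arm(
  rows=[
    [0, 0, -0.002, 0],
    [0, 0, -0.003, 0],
    [0, 0, -0.004, 0],
    [0, 0, -0.004, 0],
    [0, 0, -0.004, 0],
  ],
)

```text
clock: 46.85
eef_pos: [580.9, -124.7, 218.5]
tool_rot: [3.141, 0.003, -0.086]
wrist_force: [-12.9, 2.6, 25.5]
opening: 0.2
grasp_force: 13.8
```

It is on the stop. I'll hold it there, then release and back off.

Emit:
move_arm(
  rows=[
    [0, 0, 0, 0],
    [0, 0, 0, 0],
    [0, 0, 0, 0],
    [0, 0, 0, 0],
    [0, 0, 0, 0],
    [0, 0, 0, 0],
    [0, 0, 0, 0],
    [0, 0, 0, 0],
    [0, 0, 0, 0],
    [0, 0, 0, 0],
    [0, 0, 0, 0],
    [0, 0, 0, 0],
  ],
)

```text
clock: 48.05
eef_pos: [580.9, -124.7, 218.5]
tool_rot: [3.141, 0.003, -0.086]
wrist_force: [-13.8, 2.8, 25.6]
opening: -0.5
grasp_force: 13.8
```

Emit:
move_arm(
  rows=[
    [0, 0, 0, 0],
    [0, 0, 0, 0],
    [0, 0, 0.005, 0],
    [0, 0, 0.012, 0],
    [0, 0, 0.025, 0],
    [0, 0, 0.05, 0],
    [0, 0, 0.09, 0],
    [0, 0, 0.14, 0],
    [-0.04, 0, 0.18, 0],
    [-0.08, 0, 0.2, 0],
    [-0.12, 0, 0.2, 0],
    [-0.14, 0, 0.2, 0],
  ],
)

```text
clock: 49.25
eef_pos: [439.0, -124.0, 415.5]
tool_rot: [3.141, -0.001, -0.087]
wrist_force: [-0.4, 0.4, 0.1]
opening: 0.1
grasp_force: 0.0
```

Emit:
move_arm(
  rows=[
    [0, -0.04, 0, 0],
    [0, -0.08, 0, 0],
    [0, -0.12, 0, 0],
    [0, -0.16, 0, 0],
    [0, -0.2, 0, 0],
    [-0.02, -0.24, 0, 0],
    [-0.04, -0.27, 0, 0],
    [-0.04, -0.27, 0, 0],
    [-0.04, -0.27, 0, 0],
  ],
)

```text
clock: 50.15
eef_pos: [400.8, -394.9, 414.1]
tool_rot: [-3.141, 0.0, -0.088]
wrist_force: [0.0, 0.2, -1.1]
opening: -0.1
grasp_force: 0.0
```

```bash
python3 - <<'E'
from h import *
from workcell import bot
a=bot.snapshot("side");t=bot.snapshot("top")
cv2.imwrite("pics/f.png",cv2.resize(np.hstack([a[80:],t[:304]]),(800,238)))
E
```

```text
(no output)
```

View pics/f.png

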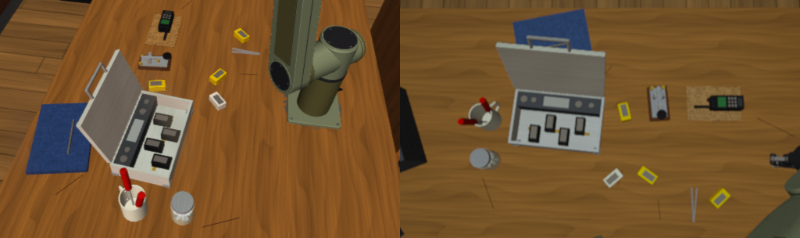

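The final views show the lid open, the handheld on the mat and four packs flat in the bay. The key is up and the mug, jar and tweezers look undisturbed.

```bash
python3 -c "
from workcell import bot
print(bot.close_job())"
```

```text
the job is handed in; nothing more can be done
None
```

The job is handed in, with no verdict returned: the lid is open on its stop, the handheld lies flat on the mat, all four packs lie flat in the bay, the key was held fully down for over a second and released, and the mug, jar and tweezers look undisturbed in the last pictures.

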